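Tip a steel disc out of its pocket and stand it in the slot

TASK

One of the two pockets of the dark wooden tray holds a plain steel disc, the other a washer with a hole. Press down the plain disc's edge over the deep end of its pocket so that it tips against the pocket wall and its other edge rises, then grip the raised edge and stand the disc on edge in the slot of the dark wooden stand. Leave the washer lying in its pocket.

Things in the scene. Friction and masses are not known exactly. Their poses are not given: they have to be found in the camera images.
- disc_center (a point): Centre (half-way up the thickness) of the loose plain steel disc without a hole, 68 mm in diameter, 6 mm thick, 150 g; its z axis is the disc's axis. It starts flat in either pocket of the tray, its top 1 mm below the tray's top (centre 44 mm above the worktop).
- washer_center (a point): Centre of the loose steel washer, 68 mm in diameter, 6 mm thick, with a 16 mm hole; it starts flat in the tray's other pocket and stays there.
- tray: Fixed dark wooden tray, 99 mm (its x) by 184 mm (its y), 48 mm high; origin on the worktop, z up. Two pockets side by side, centred at y = +43 and -43 mm, each 74 mm wide in y; mouth from x = -34.5 to +38.5 mm. The half at x > 0 is a level ledge 41 mm above the worktop, on which the part lies, its centre at x = +2 mm; the half at x < 0, toward the robot, is the deep end.
- pocket_left (a point): Middle of the ledge's edge in the tray's pocket at y = +43 mm, 41 mm above the worktop, axes as the tray. At x < 0 the deep end: floor 35 mm below, end wall sloping inward from x = -34.5 mm at ledge height to -20 mm at the floor. A part pressed lightly 15 to 20 mm down at x = -20 mm tips over this edge and stays leaning, steeply tilted, 65 to 90 degrees, its raised edge 27 to 33 mm above the ledge at x = -3 to +9 mm.
- pocket_right (a point): The same point of the tray's other pocket, at y = -43 mm, which is alike. With a part tipped up in it, vertical fingers centred at about x = 0, tips just above the tray's top, can close on the raised edge along x; this turns the part upright, its lower edge on or near the pocket's floor, so that its top 20 to 25 mm are between the fingers.
- stand: Fixed dark wooden stand, 70 mm (its x) by 116 mm (its y), 44 mm high; origin on the worktop, z up. Its slot runs along its y.
- slot (a point): Centre of the slot's floor, 8 mm above the worktop; axes as the stand. The slot is 92 mm long (y) and 16 mm wide (x) up to 28 mm above its floor, then flares to 32 mm at the stand's top, 36 mm above the floor. The disc standing in it has its centre 34 mm above this point and its axis roughly along x.
Things that resemble listed ones, but are neither listed nor needed, are in the scene too. Leave any pink or red look-alike of the part that bears disc_center alone.

How it is judged:
On the way:
1. the plain disc is tipped up in its pocket, tilted by more than 25 degrees (angle between disc_center's own z axis and vertical above 0.44 rad and height (world z) of disc_center below 0.055 m and horizontal distance between disc_center and tray below 0.07 m), for 0.2 s.
At the end, for the whole second after the job is handed in: The plain disc stands at rest on edge in the slot: centre within 15 mm of the slot's middle plane, 20 mm of its middle lengthways, 24 to 40 mm above its floor, axis within 28 degrees of the stand's x. The washer lies flat (8 degrees), within 15 mm of its start (x of disc_center in the frame of slot between -0.015 and 0.015 m and y of disc_center in the frame of slot between -0.02 and 0.02 m and z of disc_center in the frame of slot between 0.024 and 0.04 m and angle between the z axis of disc_center and the x axis of slot, either way round below 0.5 rad and linear speed of disc below 0.03 m/s and angle between washer_center's own z axis and vertical below 0.15 rad and distance of washer_center from where it was at the start of the episode below 0.015 m); the robot touches nothing.
It fails at once if the washer is tipped up or moved out of its place (angle between washer_center's own z axis and vertical above 0.44 rad or distance of washer_center from where it was at the start of the episode above 0.03 m).
It also fails if it takes over 50 s, if anything falls off the work surface, if the arm or the gripper's body presses on something with over 40 N, if the wrist force passes 120 N, or if a joint passes its speed limit or range.

ROBOT

A 7-joint arm with a two-finger parallel gripper is mounted at the origin on a cart in front of the work surface, level with it; the furniture and walls round the work are solid. World frame = base frame: x ahead of the robot, y to its left, z up, the work surface at z = 0. Lengths are in m, angles in rad, forces in N, time in s.
With the tool pointing down it reaches from about 0.425 to 0.925 m from the base axis. Payload 6.8 kg.
Tool frame: the origin (TCP) lies on the centre line of the jaws, within the pads' length; the fingertips stand 8 mm ahead of it and the grasp point (between the pads) lies 11 mm behind it; z points along the fingers, y is the line along which they close (so a half turn about z gives the same grasp; the last joint's range is limited). The gripper opens to 88 mm and grips with 3 to 60 N. Pads are 20 mm wide; open, the fingers measure 115 mm over their backs; the gripper's body (75 mm by 178 mm) begins 61 mm behind the grasp point.
Start: joints at [-1.208, 0.477, 0.022, 1.555, -0.011, 1.109, -0.083], TCP at [0.306, 0.602, 0.231] pointing down, gripper open.
Joint ranges: [-2.96, 2.96], [-0.34, 2.1], [-1.41, 1.46], [0.24, 2.44], [-1.37, 4.51], [0.17, 1.92], [-2.96, 2.96]. Speed limits (rad/s): [2.39, 2.39, 3.14, 3.14, 3.14, 3.14, 3.14].

INTERFACE

Orientations are given as a unit quaternion [w, x, y, z].
In Python, from workcell import ctrl, vision, ticket, nets gives the robot as it stands. The module is installed in compiled form; this text tells all that it offers.
- The arm moves only by the shell command python3 -m creep 'ROWS' [FORCE]. ROWS is JSON, a list of rows, each a list of 7 numbers: the finger opening in mm, from 0 to 87.8, then the shift along the tool's x, y, z in mm, then the turn, a rotation vector about the tool's x, y, z in rad. A call has 1 to 10 rows; each row is the pose to reach, as a shift and turn from the pose commanded when the call began, along the tool's axes at that moment; what a row does not reach only later rows make up. A row lasts 1/12 s, in which the tool goes at most 41.7 mm and 7.16 degrees, less where a joint would pass 70% of its speed; a pose out of reach is approached as far as the arm can. A call with a gripper value outside its range is refused whole. The fingers move at their own pace and stop on an object; FORCE is the grip in N (left out, the last holds). Time passes only in rows, so rows that repeat a pose let the fingers close. It gives the time, the measured TCP pose, the force, the opening and the grip force at its end, in the units of the state.
- ctrl.sense(): the state, without advancing time (a new reading comes with each control period).
- vision.get_image(name): name is "side" or "top" or "wrist"; returns the picture (384x512x3 uint8, red, green, blue); there is no depth.
- vision.get_calibration(name): a dict with "mtx" (3x3 intrinsics, pixels), "eye" and "orientation" of the camera in the world. Camera axes: x right, y down, z forward; pixel columns grow to the right and rows downward; lengths in m; the calibration is good to about 2 mm. A picture is of the moment at which its call begins: read the wrist's pose just before it. get_calibration takes no time and is no camera call; for the wrist camera it gives the pose at the moment of the call.
- ticket.hand_in(): hands the job in; it is judged then, once.
Trained networks look in the newest picture that a camera, given by its name, has taken for a name from the list of things; names that differ only in an ending like _2 or _b are one class to them, and where a whole thing is asked for, a point or a joint stands for the part that bears it (a point fixed in the world has none). Each returns a list of dicts, best first, with "conf" (0 to 1); they miss things now and then, are a little off and sometimes report something else, mostly with a low value. They report only what shows in the picture. A call takes as long as a camera call. They do not tell look-alikes from the thing itself.
- nets.look_for(camera, label): "at" ([x, y, z] in m, in the coordinates of the camera as it stood for that picture, good to about 4 mm: the middle of the surface that is visible of it).
The state is a dict: "time": time; "qpos": joint angles; "joint_vel": joint speeds; "tau": joint torques, N m; "tool_pos": TCP position; "orientation": TCP orientation; "ft_force": force on the tool from outside, world axes, zero at the start; "wrist_torque": the same for the moment, N m; "opening": finger opening in m; "gripper_force": force on a finger pad.
Only numpy, scipy, OpenCV 4.12 (cv2) and the standard library are available. Lean on these libraries where they do the work, as an engineer would, in place of code of your own. Each camera call takes 0.05 s, during which the arm holds its last target. There are 200 camera calls.

## Working session

There is one attempt and no reset: what is moved stays moved. The work goes in short steps, Python scripts to look and compute and a shell command to move; the robot and the scene stay as the last step left them, time stands still between calls to the robot, and variables do not carry over. Pictures are saved under pics/ and viewed, at most 10 in all, crops included, and the job is handed in when it is done.

```bash
mkdir -p pics
cat > h.py <<'E'
import numpy as np, cv2
from scipy.spatial.transform import Rotation as R
from workcell import ctrl, vision, ticket, nets
def q(o): o=np.array(o); return R.from_quat(o[[1,2,3,0]]).as_matrix() if o.ndim==1 else o
def cam(n): 
    c=vision.get_calibration(n); return np.array(c['mtx']),np.array(c['eye']),q(c['orientation'])
def find(n,l,k=4):
    m,e,r=cam(n)
    return [(round(d['conf'],2),np.round(e+r@np.array(d['at']),4),np.round((m@np.array(d['at']))[:2]/d['at'][2])) for d in nets.look_for(n,l)[:k]]
def pix(n,u,v,z,c=None):
    m,e,r=c or cam(n); d=r@np.linalg.inv(m)@[u,v,1]; return e+d*(z-e[2])/d[2]
def proj(n,p,c=None):
    m,e,r=c or cam(n); a=m@(r.T@(np.array(p)-e)); return a[:2]/a[2]
def snap(n,f=None):
    im=vision.get_image(n)
    if f: cv2.imwrite('pics/'+f,im[:,:,::-1])
    return im
E
python3 - <<'E'
from h import *
ims=[]
for n in ['top','side']:
    snap(n,n+'0.png')
    for l in ['disc_center','washer_center','tray','stand']: 
        for x in find(n,l): print(n,l,*x)
s=ctrl.sense(); print(s['time'],s['tool_pos'],s['orientation'],s['opening'],s['ft_force'])
E
```

```text
top disc_center 0.93 [0.7181 0.1868 0.0058] [154. 156.]
top disc_center 0.73 [0.5918 0.0623 0.0489] [207. 208.]
top disc_center 0.61 [0.5781 0.2722 0.0055] [112. 217.]
top washer_center 0.72 [0.5951 0.1469 0.0447] [167. 207.]
top tray 0.78 [0.5879 0.1074 0.0485] [185. 210.]
top stand 0.73 [ 0.5597 -0.2823  0.0399] [368. 225.]
side disc_center 0.62 [7.162e-01 7.260e-02 7.000e-04] [301. 189.]
side disc_center 0.6 [0.5758 0.2806 0.0044] [249. 145.]
side disc_center 0.59 [0.5989 0.053  0.0425] [254. 179.]
side washer_center 0.72 [0.5964 0.1414 0.0477] [255. 158.]
side tray 0.6 [0.5972 0.0214 0.0421] [253. 186.]
side stand 0.68 [ 0.5595 -0.2972  0.0355] [226. 291.]
0.5 [0.30614836 0.60157008 0.23062712] [-1.74789477e-05  2.33200786e-01  9.72428605e-01 -2.65660646e-05] 0.08807586560798605 [-0.84429629  0.18083665  1.07838652]
```

View pics/top0.png

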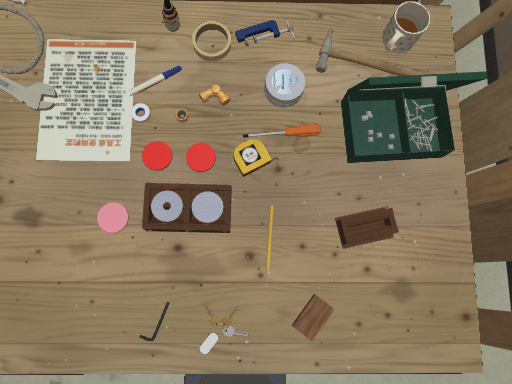

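View pics/side0.png

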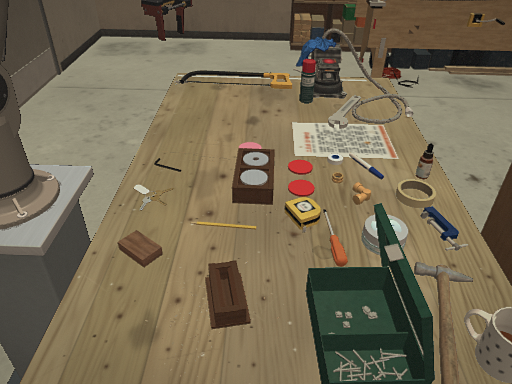

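The plain disc is in the right pocket (pixel 207,207 in top) and the washer in the left (167,207). The stand is at (367,227), with its slot roughly along the image's x. The red and pink discs are decoys.

```bash
cat >> h.py <<'E'
def to(p,yaw_y=None,tip=None):
    """shift mm (tool axes) and turn about z to bring TCP to p with tool y at world angle yaw_y"""
    s=ctrl.sense(); r=q(s['orientation']); d=r.T@(np.array(p)-s['tool_pos'])*1000
    a=np.arctan2(r[1,1],r[0,1]); t=None
    if yaw_y is not None: t=-((yaw_y-a+np.pi/2)%np.pi-np.pi/2)
    print('shift',np.round(d,1),'turn z',t,'tooly',np.degrees(a))
def rect(n,guess,z,w=45):
    im=snap(n); u,v=proj(n,guess).astype(int); m=np.zeros(im.shape[:2],np.uint8)
    h=im.astype(int); m[(h.sum(2)<300)]=255; k=np.zeros_like(m); k[v-w:v+w,u-w-5:u+w+5]=255; m&=k
    m=cv2.morphologyEx(m,cv2.MORPH_OPEN,np.ones((3,3)))
    c=max(cv2.findContours(m,cv2.RETR_EXTERNAL,2)[0],key=cv2.contourArea)
    b=np.array([pix(n,*p,z) for p in cv2.boxPoints(cv2.minAreaRect(c))])
    return b
E
python3 - <<'E'
from h import *
for nm,g,z in [('tray',[.588,.107,.048],.048),('stand',[.56,-.285,.044],.044)]:
    b=rect('top',g,z); e=[b[1]-b[0],b[2]-b[1]]; L=max(e,key=np.linalg.norm)
    print(nm,b.mean(0).round(4),[np.linalg.norm(x).round(3) for x in e],np.degrees(np.arctan2(L[1],L[0])))
m,e,r=cam('wrist'); s=ctrl.sense(); R0=q(s['orientation'])
print('cam in tool',R0.T@(e-s['tool_pos']),'\n',R0.T@r)
to([.588,.06,.25],0.)
E
```

```text
tray [0.5944 0.1049 0.048 ] [np.float64(0.104), np.float64(0.189)] -90.98720356301124
stand [ 0.5566 -0.2783  0.044 ] [np.float64(0.13), np.float64(0.069)] -76.995508639684
cam in tool [ 7.16824603e-02 -4.24073865e-06 -1.53101967e-01] 
 [[ 6.90871139e-04 -9.65618110e-01 -2.59963820e-01]
 [ 9.99999583e-01  5.11729573e-04  7.56780336e-04]
 [-5.97729624e-04 -2.59964234e-01  9.65618061e-01]]
shift [-496.8 -354.9  -19.3] turn z 1.100069892305036 tooly 63.02936199848956
```

```bash
python3 -m creep '[[87,-41,-29,-3,0,0,0.11],[87,-82,-58,-6,0,0,0.22],[87,-115,-82,-8,0,0,0.33],[87,-150,-106,-10,0,0,0.44],[87,-184,-131,-12,0,0,0.55],[87,-217,-155,-14,0,0,0.66],[87,-250,-180,-16,0,0,0.77],[87,-284,-204,-18,0,0,0.88],[87,-317,-228,-19,0,0,0.99],[87,-340,-245,-19,0,0,1.1]]'; python3 -c "
from h import *
to([.59,.06,.25],np.radians(-1))"
```

```text
time: 1.43
tool_pos: [0.4975, 0.2298, 0.2503]
orientation: [-0.0, 0.709, 0.705, 0.001]
ft_force: [0.9, 0.6, 0.9]
opening: 0.0869
gripper_force: 0.0
shift [-169.3   93.4    0.2] turn z 0.012164425788931954 tooly -0.30302974209410694
```

```bash
python3 -m creep '[[87,-34,19,0,0,0,0.012],[87,-68,38,0,0,0,0.012],[87,-102,56,0,0,0,0.012],[87,-136,75,0,0,0,0.012],[87,-169,93,0,0,0,0.012],[87,-169,93,0,0,0,0.012],[87,-169,93,0,0,0,0.012]]'
python3 - <<'E'
from h import *
snap('wrist','w1.png')
for l in ['disc_center','washer_center','tray']:
    for x in find('wrist',l): print(l,*x)
c=cam('wrist'); print(c);
E
```

```text
time: 2.02
tool_pos: [0.5904, 0.0598, 0.2497]
orientation: [0.0, 0.713, 0.701, -0.0]
ft_force: [-0.4, 0.3, 0.1]
opening: 0.0871
gripper_force: 0.0
disc_center 0.98 [0.5918 0.0666 0.0477] [258. 164.]
disc_center 0.85 [0.7134 0.1806 0.0058] [369.  52.]
disc_center 0.72 [0.7136 0.084  0.0074] [364. 142.]
washer_center 0.88 [0.5954 0.1528 0.0444] [261.  80.]
tray 0.94 [0.5946 0.114  0.0467] [261. 121.]
(array([[342.54625641,   0.        , 255.55630337],
       [  0.        , 342.54625641, 190.43216009],
       [  0.        ,   0.        ,   1.        ]]), array([0.5893071 , 0.13583499, 0.40267543]), array([[ 9.99964942e-01, -7.91252337e-03, -2.73998449e-03],
       [-8.35207181e-03, -9.65892364e-01, -2.58809164e-01],
       [-5.98696541e-04,  2.58822975e-01, -9.65924588e-01]]))
```

View pics/w1.png

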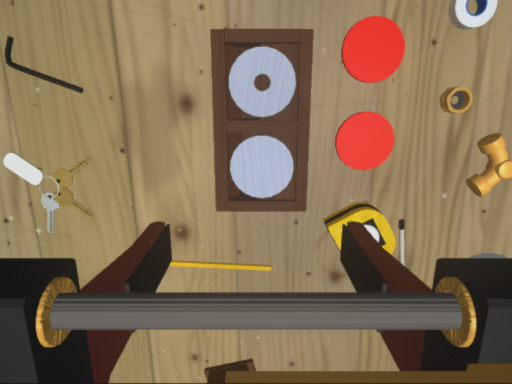

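The wrist view shows the tray. The plain disc is at about (262,166), the washer at (262,82), and the deep ends are on the robot side (image left).

Run:
```python
from h import *
im=snap('wrist'); h=cv2.cvtColor(im,cv2.COLOR_RGB2HSV)
for nm,(u,v) in dict(disc=(262,166),wash=(275,95)).items():
    lab=((h[:,:,1]<70)&(h[:,:,2]>150)).astype(np.uint8)
    n,l,st,ce=cv2.connectedComponentsWithStats(lab); i=l[v,u]
    c=cv2.findContours((l==i).astype(np.uint8),0,2)[0][0]
    P=np.array([pix('wrist',*p[0],.047) for p in c])[:,:2]*1000
    (x,y),rr=cv2.minEnclosingCircle(P.astype(np.float32)); print(nm,x,y,rr,st[i])
m=((im.astype(int).sum(2)<260)).astype(np.uint8); m[215:]=0
n,l,st,ce=cv2.connectedComponentsWithStats(m); i=l[122,225]; print(st[i])
c=max(cv2.findContours(m,0,2)[0],key=cv2.contourArea)
P=np.array([pix('wrist',*p[0],.048) for p in c])[:,:2].astype(np.float32)*1000
print(cv2.minAreaRect(P))
```

```text
disc 596.1100463867188 60.81584548950195 33.466976165771484 [ 232  141   63   62 3048]
wash 597.4830932617188 146.40419006347656 33.21684265136719 [ 231   52   67   70 3387]
[  214    33   102   182 10156]
((596.373779296875, 104.77418518066406), (182.35865783691406, 97.64212036132812), 89.05101776123047)
```

```bash
python3 -m creep '[[87,1,-22,25,0,0,0],[87,1,-44,60,0,0,0],[87,1,-66,95,0,0,0],[87,1,-66,130,0,0,0],[87,1,-66,160,0,0,0],[87,1,-66,180,0,0,0],[87,1,-66,186,0,0,0],[87,1,-66,186,0,0,0]]'; python3 -c "
from h import *
to([.524,.0615,.037],np.radians(-.93)); snap('wrist','w2.png')"
```

```text
time: 2.93
tool_pos: [0.5226, 0.0652, 0.0625]
orientation: [-0.001, 0.711, 0.703, -0.001]
ft_force: [-0.6, 0.0, -0.0]
opening: 0.0872
gripper_force: 0.0
shift [-3.6  1.5 25.5] turn z 0.0058594955340560695 tooly -0.5942756358228358
```

View pics/w2.png

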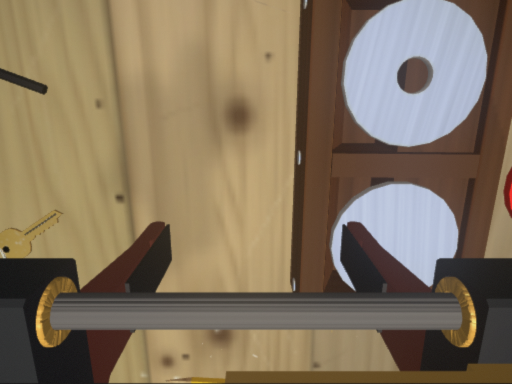

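The right finger's tip, at about (350,225), is over the disc's robot-side edge. I'll press now.

```bash
python3 -m creep '[[87,-3,1,2,0,0,0.006],[87,-3,1,6,0,0,0.006],[87,-3,1,10,0,0,0.006],[87,-3,1,13,0,0,0.006],[87,-3,1,16,0,0,0.006],[87,-3,1,19,0,0,0.006],[87,-3,1,22,0,0,0.006],[87,-3,1,25,0,0,0.006],[87,-3,1,25,0,0,0.006]]'; python3 -c "
from h import *
to([.524,.0615,.037],np.radians(-.93)); snap('side','s2.png')
for x in find('side','disc_center'):print(x)"
```

```text
time: 3.73
tool_pos: [0.5242, 0.0614, 0.0379]
orientation: [-0.0, 0.713, 0.701, -0.001]
ft_force: [-0.1, 0.5, -0.5]
opening: 0.087
gripper_force: 0.0
shift [ 0.1 -0.2  0.9] turn z -0.0016991185349621851 tooly -1.0273523209457824
(0.85, array([0.7173, 0.0711, 0.0034]), array([301., 189.]))
(0.53, array([0.7148, 0.17  , 0.0043]), array([298., 167.]))
```

```bash
python3 -m creep '[[87,0,-1,-10,0,0,0],[87,0,-1,-30,0,0,0],[87,0,-1,-55,0,0,0],[87,0,-1,-80,0,0,0],[87,0,-1,-80,0,0,0],[87,0,-1,-80,0,0,0]]'
python3 - <<'E'
from h import *
a=snap('side'); b=snap('wrist')
a=cv2.resize(a[130:230,190:320],None,fx=4,fy=4)
cv2.imwrite('pics/c3.png',np.hstack([cv2.resize(a,(440,340)),cv2.resize(b,(360,340))])[:,:,::-1])
for c in ['side','wrist']:
    for x in find(c,'disc_center'):print(c,*x)
to([.594,.0607,.080],np.radians(-.93))
E
```

```text
time: 4.33
tool_pos: [0.5247, 0.0617, 0.1204]
orientation: [0.001, 0.713, 0.701, 0.002]
ft_force: [-0.3, 0.3, -1.1]
opening: 0.087
gripper_force: 0.0
side 0.75 [0.599  0.0541 0.0465] [255. 177.]
side 0.58 [0.7159 0.0722 0.0055] [301. 188.]
side 0.53 [0.7134 0.1737 0.0025] [298. 167.]
side 0.44 [0.5785 0.2772 0.007 ] [250. 145.]
wrist 0.94 [0.7075 0.0755 0.0046] [489. 169.]
wrist 0.92 [0.6945 0.1714 0.0014] [490.  39.]
wrist 0.72 [0.5907 0.0654 0.0442] [355. 198.]
shift [ 0.7 71.2 37.6] turn z -0.0016433028688553897 tooly -1.024154318847156
```

View pics/c3.png

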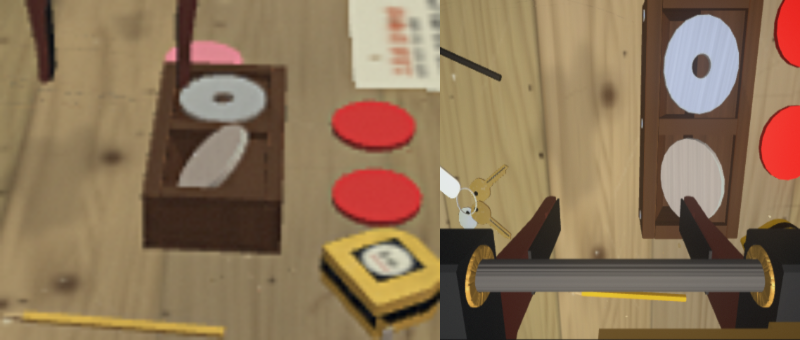

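```bash
cat > fit.py <<'E'
from h import *
from scipy.optimize import differential_evolution as DE
def mask(im,g,w):
    h=cv2.cvtColor(im,cv2.COLOR_RGB2HSV); m=((h[:,:,1]<75)&(h[:,:,2]>110)).astype(np.uint8)
    k=np.zeros_like(m); u,v=g; k[v-w:v+w,u-w:u+w]=1; return m&k
def fit(gs,gw,ws=14,ww=55,y=.0607,views=('side','wrist')):
    data=[]
    for n,g,w in (('side',gs,ws),('wrist',gw,ww)):
        if n not in views: continue
        c=cam(n); data.append((n,c,mask(snap(n),g,w)))
    t=np.linspace(0,2*np.pi,40); yw=np.radians(-.93); Rz=R.from_euler('z',yw).as_matrix()
    def masks(p):
        x,z,a=p; ax=np.array([np.cos(a),0,np.sin(a)])
        for n,c,m in data:
            pts=np.array([np.array([x,y,z])+Rz@(.034*np.cos(t)[i]*ax+[0,.034*np.sin(t)[i],0]+s*.003*np.array([-np.sin(a),0,np.cos(a)])) for i in range(40) for s in(-1,1)])
            px=np.array([proj(n,P,c) for P in pts]); o=np.zeros_like(m)
            cv2.fillConvexPoly(o,cv2.convexHull(np.round(px).astype(np.int32)),1); yield o,m
    f=lambda p: sum((o!=m).sum()/m.sum() for o,m in masks(p))
    r=DE(f,[(.565,.62),(.02,.065),(0,1.6)],maxiter=25,popsize=8,seed=1); x,z,a=r.x
    print('fit x-edge %.1f z %.1f tilt %.0f cost %.3f'%((x-.594)*1e3,z*1e3,np.degrees(a),r.fun),'top edge x %.1f z %.1f'%((x-.594+.034*np.cos(a))*1e3,(z+.034*np.sin(a))*1e3),[int(m.sum()) for _,m in masks(r.x)])
    return data
E
python3 - <<'E'
from fit import *
d=fit((255,177),(355,198))
cv2.imwrite('pics/m.png',np.hstack([x[2] for x in d])*255)
E
```

```text
fit x-edge -1.0 z 42.0 tilt 49 cost 0.539 top edge x 21.1 z 67.8 [283, 6164]
```

The disc is leaning at about 49°, with its raised edge near x=+21 mm. That's inside the open jaws, and closing them should bring it upright.

```bash
python3 -m creep '[[87,0,25,0,0,0,0],[87,0,50,0,0,0,0],[87,0,70,10,0,0,0],[87,0,70,30,0,0,0],[87,0,70,48,0,0,0],[87,0,70,57,0,0,0],[87,0,70,60,0,0,0],[87,0,70,60,0,0,0]]'; python3 -c "
from h import *
to([.593,.0607,.060],np.radians(-.93))"
```

```text
time: 5.3
tool_pos: [0.5928, 0.0599, 0.0578]
orientation: [-0.001, 0.714, 0.701, -0.001]
ft_force: [0.2, 0.1, -0.6]
opening: 0.0871
gripper_force: 0.0
shift [ 0.8  0.2 -2.2] turn z -0.0020329577852804537 tooly -1.0464799010248373
```

```bash
python3 -m creep '[[75,0,0,-2,0,0,0],[62,0,0,-2,0,0,0],[50,0,0,-2,0,0,0],[42,0,0,-2,0,0,0],[34,0,0,-2,0,0,0],[27,0,0,-2,0,0,0],[20,0,0,-2,0,0,0],[14,0,0,-2,0,0,0],[9,0,0,-2,0,0,0],[4,0,0,-2,0,0,0]]' 15; python3 -m creep '[[2,0,0,0,0,0,0],[2,0,0,0,0,0,0],[2,0,0,0,0,0,0],[2,0,0,0,0,0,0]]' 25;  python3 - <<'E'
from h import *
a=snap('side'); b=snap('wrist')
a=cv2.resize(a[130:230,190:320],None,fx=4,fy=4)
cv2.imwrite('pics/c4.png',np.hstack([cv2.resize(a,(440,340)),cv2.resize(b,(360,340))])[:,:,::-1])
E
```

```text
time: 6.13
tool_pos: [0.5932, 0.0601, 0.0604]
orientation: [-0.0, 0.713, 0.701, -0.0]
ft_force: [0.4, -0.0, 0.4]
opening: 0.0237
gripper_force: 0.2
time: 6.47
tool_pos: [0.5927, 0.0601, 0.0608]
orientation: [-0.001, 0.713, 0.701, -0.001]
ft_force: [-2.6, 0.2, 6.1]
opening: 0.0091
gripper_force: 23.3
```

View pics/c4.png

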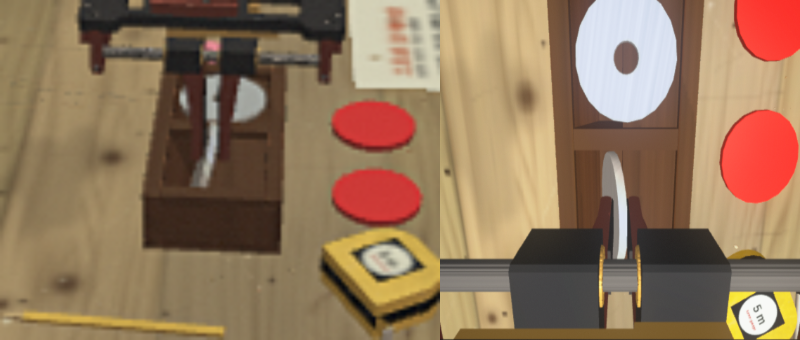

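The disc is almost upright between the fingers, but the opening still reads 9 mm, so I'll let the grip settle.

```bash
python3 -m creep '[[2,0,0,0,0,0,0],[2,0,0,0,0,0,0],[2,0,0,-1,0,0,0],[2,0,0,-2,0,0,0],[2,0,0,-3,0,0,0],[2,0,0,-4,0,0,0]]' 30
```

```text
time: 7.07
tool_pos: [0.592, 0.0601, 0.0637]
orientation: [-0.001, 0.713, 0.701, -0.001]
ft_force: [-4.2, 0.3, -3.0]
opening: 0.006
gripper_force: 30.0
```

```bash
python3 -m creep '[[2,0,0,-10,0,0,0],[2,0,0,-30,0,0,0],[2,0,0,-55,0,0,0],[2,0,0,-80,0,0,0],[2,-10,0,-105,0,0,0],[2,-30,0,-125,0,0,0],[2,-55,-5,-136,0,0,-0.05],[2,-85,-5,-136,0,0,-0.10],[2,-120,-10,-136,0,0,-0.15],[2,-155,-10,-136,0,0,-0.2]]' 40; python3 -m creep '[[2,-35,0,0,0,0,-0.04],[2,-70,0,0,0,0,-0.04],[2,-105,0,0,0,0,-0.04],[2,-140,0,0,0,0,-0.04],[2,-175,0,0,0,0,-0.04],[2,-205,0,0,0,0,-0.04],[2,-230,0,0,0,0,-0.04],[2,-245,0,0,0,0,-0.04],[2,-250,0,0,0,0,-0.04],[2,-250,0,0,0,0,-0.04]]'
python3 - <<'E'
from h import *
snap('wrist','w5.png')
for x in find('wrist','stand'): print(*x)
E
```

```text
time: 7.9
tool_pos: [0.5814, -0.096, 0.2024]
orientation: [0.001, 0.639, 0.77, 0.001]
ft_force: [-0.0, 0.0, -1.0]
opening: 0.006
gripper_force: 40.0
time: 8.73
tool_pos: [0.6262, -0.3425, 0.2013]
orientation: [0.001, 0.625, 0.78, -0.0]
ft_force: [-1.0, 0.2, -2.1]
opening: 0.0057
gripper_force: 40.0
0.69 [ 0.558  -0.2802  0.0433] [195.  95.]
```

View pics/w5.png

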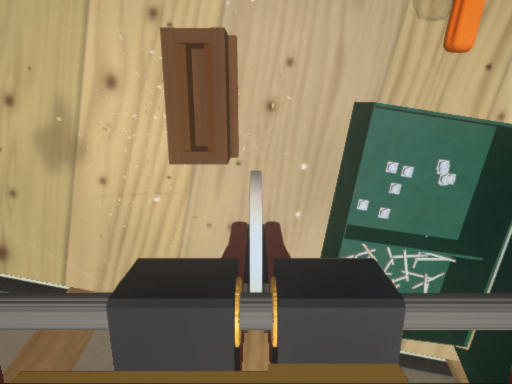

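The stand's top corners are at (161,29), (227,28), (231,163) and (169,163). The disc is held upright, edge-on, at (256,171) to (256,290).

Run:
```python
from h import *
P=[pix('wrist',u,v,.044) for u,v in [(161,29),(227,28),(231,163),(169,163)]]
P=np.array(P)*1000; print(P.round(1)); c=P.mean(0)/1000
print(c, [np.linalg.norm(P[i]-P[i-1]).round(1) for i in range(4)])
L=(P[0]+P[1]-P[2]-P[3])/2; a=np.arctan2(L[1],L[0]); print(np.degrees(a))
S=[pix('wrist',u,v,.044)*1000 for u,v in [(187,97),(211,97)]]; print('slot',np.array(S).mean(0),np.linalg.norm(S[1]-S[0]))
to([c[0],c[1],.12],a-np.pi/2)
```

```text
[[ 521.5 -232.8   44. ]
 [ 574.8 -219.9   44. ]
 [ 601.3 -330.5   44. ]
 [ 545.8 -343.1   44. ]]
[ 0.5608519  -0.28156713  0.044     ] [np.float64(113.0), np.float64(54.9), np.float64(113.8), np.float64(56.9)]
102.93677226307098
slot [ 562.1227081  -279.50487879   44.        ] 20.952893897054736
shift [ 70.8 -51.5  80.9] turn z -0.0028511638436719 tooly 12.773412608128279
```

```bash
python3 -m creep '[[2,0,-15,0,0,0,0],[2,0,-35,0,0,0,0],[2,0,-51,0,0,0,0],[2,0,-51,0,0,0,0],[2,0,-51,0,0,0,0]]'
python3 - <<'E'
from h import *
b=snap('wrist'); cv2.imwrite('pics/c6.png',cv2.resize(b[0:190,180:330],None,fx=3.1,fy=3.1)[:,:,::-1])
for x in find('wrist','stand'): print(*x)
E
```

```text
time: 9.25
tool_pos: [0.5767, -0.3505, 0.2013]
orientation: [0.0, 0.624, 0.781, 0.001]
ft_force: [0.8, -0.6, -1.9]
opening: 0.0055
gripper_force: 40.0
0.58 [ 0.5586 -0.2799  0.0429] [252.  97.]
```

View pics/c6.png

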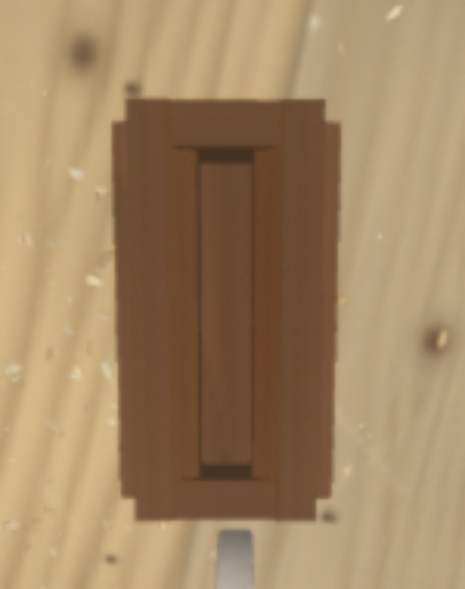

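The slot is seen from above: its floor spans crop columns 202–251 and its ends are at rows 148 and 480. The disc sits in line below it, at about column 236.

Run:
```python
from h import *
z=.036
A=pix('wrist',180+226.5/3.1,148/3.1,z); B=pix('wrist',180+228/3.1,480/3.1,z); print(A,B,np.linalg.norm(A-B))
F=pix('wrist',180+226.5/3.1,313/3.1,.008); print('floor mid',F)
L=A-B;a=np.arctan2(L[1],L[0]);print(np.degrees(a)); c=(A+B)/2; print(c)
to([c[0],c[1],.12],np.radians(13)); to([F[0],F[1],.12],np.radians(13))
```

```text
[ 0.55038791 -0.23957598  0.036     ] [ 0.57149402 -0.33044187  0.036     ] 0.09328493721242254
floor mid [ 0.56014865 -0.28322129  0.008     ]
103.0766409050169
[ 0.56094096 -0.28500893  0.036     ]
shift [67.1 -2.3 80.9] turn z -0.002425706026435881 tooly 12.861017282345777
shift [69.  -2.7 80.9] turn z -0.002425706026435881 tooly 12.861017282345777
```

```bash
python3 -m creep '[[2,20,-2,0,0,0,0],[2,45,-2,10,0,0,0],[2,60,-2,30,0,0,0],[2,68,-2,55,0,0,0],[2,68,-2,75,0,0,0],[2,68,-2,81,0,0,0],[2,68,-2,81,0,0,0],[2,68,-2,81,0,0,0]]'
python3 - <<'E'
from h import *
to([.5605,-.284,.064],np.radians(13))
a=snap('side'); b=snap('wrist')
a=cv2.resize(a[200:340,160:290],(400,430)); cv2.imwrite('pics/c7.png',np.hstack([a,cv2.resize(b[90:330,150:362],(380,430))])[:,:,::-1])
E
```

```text
time: 10.02
tool_pos: [0.5604, -0.2861, 0.1202]
orientation: [0.0, 0.624, 0.781, -0.0]
ft_force: [1.0, -0.3, -1.4]
opening: 0.0056
gripper_force: 40.0
shift [ 2.1  0.5 56.2] turn z -0.004556305845612174 tooly 12.738942904875643
```

View pics/c7.png

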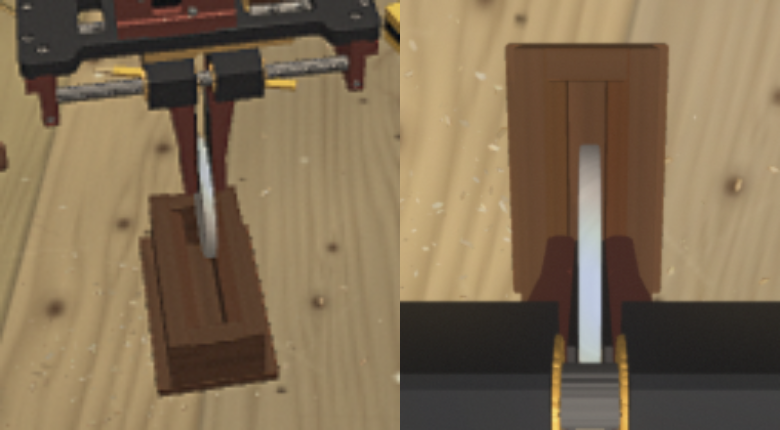

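The disc is aligned over the slot: disc at crop column 589, slot at columns 568–605. I'll lower it.

```bash
python3 -m creep '[[2,2,0,12,0,0,0],[2,2,0,25,0,0,0],[2,2,0,36,0,0,0],[2,2,0,44,0,0,0],[2,2,0,48,0,0,0],[2,2,0,50,0,0,0],[2,2,0,50,0,0,0]]'; python3 -m creep '[[2,0,0,1,0,0,0],[2,0,0,2,0,0,0],[2,0,0,2,0,0,0]]'
```

```text
time: 10.7
tool_pos: [0.5587, -0.2839, 0.0689]
orientation: [-0.0, 0.624, 0.781, -0.0]
ft_force: [-0.6, -0.5, -0.5]
opening: 0.0059
gripper_force: 40.0
time: 10.95
tool_pos: [0.5593, -0.284, 0.0679]
orientation: [0.0, 0.624, 0.781, 0.0]
ft_force: [-0.4, -0.1, -0.8]
opening: 0.0056
gripper_force: 40.0
```

```bash
python3 -m creep '[[2,0,0,1,0,0,0],[2,0,0,2,0,0,0],[2,0,0,3,0,0,0],[2,0,0,4,0,0,0],[2,0,0,4,0,0,0]]'; python3 -m creep '[[2,0,0,1,0,0,0],[2,0,0,2,0,0,0],[2,0,0,2,0,0,0]]'
```

```text
time: 11.37
tool_pos: [0.5592, -0.2839, 0.0638]
orientation: [0.0, 0.624, 0.781, 0.0]
ft_force: [-0.5, 1.8, 1.1]
opening: 0.0055
gripper_force: 40.0
time: 11.62
tool_pos: [0.5594, -0.2841, 0.0635]
orientation: [0.0, 0.625, 0.781, 0.001]
ft_force: [-4.6, 3.4, 15.7]
opening: 0.0058
gripper_force: 40.0
```

It has touched the slot's floor with 16 N, so I'll release and rise.

```bash
python3 -m creep '[[7,0,0,-1,0,0,0],[9,0,0,-2,0,0,0],[12,0,0,-2,0,0,0],[18,0,0,-2,0,0,0],[26,0,0,-2,0,0,0],[36,0,0,-2,0,0,0],[46,0,0,-2,0,0,0],[46,0,0,-2,0,0,0]]' 10;  python3 -m creep '[[46,0,0,-10,0,0,0],[46,0,0,-30,0,0,0],[46,0,0,-60,0,0,0],[46,0,0,-95,0,0,0],[46,-30,0,-130,0,0,0],[46,-60,0,-150,0,0,0],[46,-70,0,-150,0,0,0],[46,-70,0,-150,0,0,0],[46,-70,0,-150,0,0,0]]'
python3 - <<'E'
from h import *
a=snap('side'); b=snap('wrist')
cv2.imwrite('pics/c8.png',np.hstack([cv2.resize(a[140:340,160:290],(300,460)),cv2.resize(b,(500,460))])[:,:,::-1])
for c in ['side','wrist']:
    for l in ['disc_center','washer_center']:
        for x in find(c,l): print(c,l,*x)
E
```

```text
time: 12.28
tool_pos: [0.559, -0.2839, 0.0635]
orientation: [-0.0, 0.624, 0.781, -0.0]
ft_force: [-0.0, 0.1, 0.2]
opening: 0.0408
gripper_force: 0.0
time: 13.03
tool_pos: [0.5738, -0.3522, 0.2133]
orientation: [-0.0, 0.625, 0.781, 0.0]
ft_force: [-0.0, 0.5, -0.1]
opening: 0.0464
gripper_force: 0.0
side disc_center 0.82 [0.7193 0.176  0.    ] [300. 167.]
side disc_center 0.72 [0.7267 0.0739 0.0032] [305. 188.]
side disc_center 0.56 [ 0.5637 -0.2974  0.0534] [228. 285.]
side washer_center 0.37 [ 0.5608 -0.3126  0.0403] [225. 296.]
wrist disc_center 0.6 [ 0.5563 -0.2828  0.0723] [253. 101.]
```

View pics/c8.png

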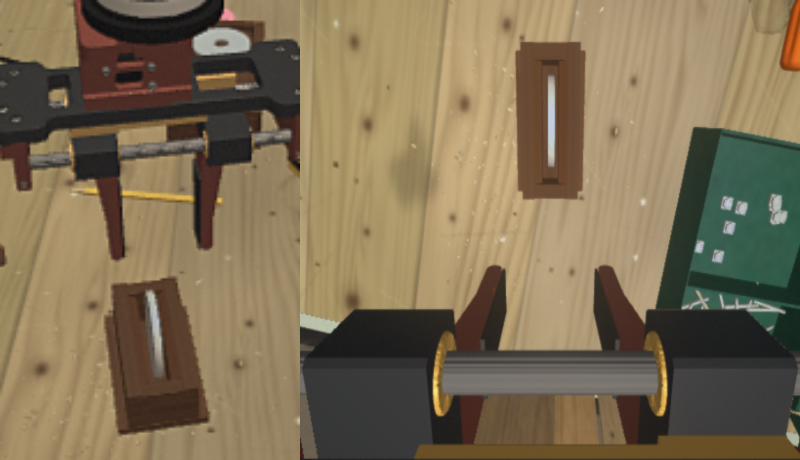

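The disc stands upright in the middle of the slot, at crop position (551,120). The washer is still lying in its pocket, and the gripper is clear of everything.

```bash
python3 -c "
from h import *
print(ticket.hand_in())"
```

```text
the job is handed in; nothing more can be done
None
```

The plain disc stands on edge in the stand's slot, the washer still lies in its pocket, and the job was handed in at about 13 s; no verdict came back from the hand-in.

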